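Switch check on the orange file sander

ROBOT

A 6-joint arm with a two-finger parallel gripper is mounted at the origin on the work surface. World frame = base frame: x ahead of the robot, y to its left, z up, the work surface at z = 0. Lengths are in m, angles in rad, forces in N, time in s.
With the tool pointing down it reaches from about 0.325 to 0.775 m from the base axis. Payload 5.5 kg.
Tool frame: the origin (TCP) lies on the front face of the gripper's body, between the roots of the fingers; the fingertips stand ahead of it and the grasp point (between the pads) lies 54 mm ahead of it (bot.tip_extent is the z of the fingertips in the tool frame, in m); z points along the fingers, y is the line along which they close (so a half turn about z gives the same grasp; the last joint's range is limited). The gripper opens to 85 mm and grips with 20 to 120 N. Pads are 22 mm wide; open, the fingers measure 114 mm over their backs; the gripper's body (76 mm by 85 mm) begins 54 mm behind the grasp point. The pads swing forward as they close: fully open they stand 13 mm farther back than shut.
Start: joints at [1.218, 0.091, 1.231, -0, 1.82, -0.057], TCP at [0.175, 0.574, 0.304] pointing down, gripper open.
Joint ranges: [-2.87, 2.87], [-0.86, 2.18], [0.17, 2.46], [-1.51, 4.65], [0.06, 2.69], [-2.65, 2.65]. Speed limits (rad/s): [2.57, 2.57, 3.01, 3.14, 3.14, 3.14].

INTERFACE

Orientations are given as a unit quaternion [x, y, z, w].
In Python, from workcell import bot gives the robot as it stands.
- The arm moves only by the tool step_arm, never from a script. Its argument "increments" is a list of rows, each a list of 5 numbers: the shift along the tool's x, y, z in mm, then the turn about the tool's z in rad, then the finger opening in mm, from 0 to 85.4. A call has 1 to 5 rows; each row shifts and turns the commanded pose from where the row before left it, along the tool's axes as they then stand; what a row does not reach is not made up. A row lasts 1/8 s, in which the tool goes at most 62.5 mm and 10.7 degrees, less where a joint would pass 70% of its speed; a pose out of reach is approached as far as the arm can. A call is refused whole if a number of a shift passes 62.5 or a number of a turn 0.188, either way. A call with a gripper value outside its range is refused whole. The fingers move at their own pace and stop on an object; the grip force is fixed at half the most. Time passes only in rows, so rows that do not move let the fingers close. It gives the time, the measured TCP pose, the force, the opening and the grip force at its end, in the units of the state.
- bot.observe(): the state, without advancing time (a new reading comes with each control period).
- bot.get_image(name): name is "scene" or "top"; returns a dict with "frame" (420x560x3 uint8, blue, green, red), "vertical_fov" (degrees; the focal length in pixels is half the picture's height over the tangent of half this angle, whatever the lens; pixels are square), "cx", "cy" (the principal point, pixels), "dist_coeffs" ([k1, k2, p1, p2, k3] as OpenCV has them; the pictures are not rectified), "world_to_cam" (4x4, takes a point from world to camera coordinates). Camera axes: x right, y down, z forward; pixel columns grow to the right and rows downward; lengths in m; the calibration is good to about 2 mm. A picture is of the moment at which its call begins. There is no depth.
- bot.close_job(): hands the job in; it is judged then, once.
The state is a dict: "clock": time; "qpos": joint angles; "dq": joint speeds; "joint_efforts": joint torques, N m; "eef_pos": TCP position; "tcp_rot": TCP orientation; "contact_force": force on the tool from outside, world axes, zero at the start; "torque": the same for the moment, N m; "opening": finger opening in m; "gripper_force": force on a finger pad.
Only numpy, scipy, OpenCV 4.12 (cv2) and the standard library are available. Lean on these libraries where they do the work, as an engineer would, in place of code of your own. Each camera call takes 0.05 s, during which the arm holds its last target. There are 200 camera calls.

TASK

Check the switch of the orange-paddled file sander before the workshop starts: flip its lock-off lever all the way forward, towards the sanding belt, then squeeze the paddle fully against the body, hold it in for about two seconds and let it spring back out, leaving the lever forward. Do not touch the sander with the blue paddle.

Things in the scene. Friction and masses are not known exactly. Their poses are not given: they have to be found in the camera images.
- orange_sander: Slim file sander, ORANGE paddle and lever, in a cradle fixed to the table. Sizes in mm in its frame: origin on the table under it, x towards the belt arm (tip x 202, rear end x -144), y to the paddle side. Grey handle x -130..95, y +-19, z 37..75; it gives 5 sideways. Base plate 12 high, y +-37; saddles under the tool at x -117..-93 and 76..100, clear between. Squeeze across y at x 10..20, z 56.
- orange_lock (a joint): Orange lock-off lever, rad: 0 leaning back (locked; its toe stops the paddle until about 1.1), 0.75 upright, 1.5 forward. Stays where left; 1.5 N moves it. Hinge across the tool at x 77, z 56 (sander frame, mm). Thumb tab y -12..26, 6 thick, 29 to 51 out from the hinge, above the handle: its end is at x 42, z 93 locked; z 107 upright; x 111, z 93 forward.
- orange_paddle (a joint): Orange paddle, rad: 0 sprung out, 0.10 fully in; locked it gives only 0.03. A 5 mm plate on the handle's +y side, z 42..70, upright hinge at x -87, free end x 61 (sander frame, mm). At x 15 handle and paddle together span y -19..36 when out and -19..26 when in; pressing there takes 4 N at first, 8 N fully in.
- blue_sander: The same sander and cradle with the same frame and sizes, but with a BLUE paddle and lever. Not to be touched.

How it is judged:
By the outcome, as a careful person would: the job done as asked, in the order asked, and still so for the second after the job is handed in, with the robot touching nothing.
It also fails if it takes over 45 s, if anything falls off the work surface, if the arm or the gripper's body presses on something with over 40 N, if the wrist force passes 120 N, or if a joint passes its speed limit or range.

## Working session

There is one attempt and no reset: what is moved stays moved. The work goes in short steps, Python scripts to look and compute and a tool call to move; the robot and the scene stay as the last step left them, time stands still between calls to the robot, and variables do not carry over. Pictures are saved under pics/ and viewed, at most 10 in all, crops included, and the job is handed in when it is done.

Besides the shell and the picture viewer there is one more tool, called after "Emit:" in YAML: its name, and indented under it one key for each argument. step_arm: Moves the arm, as the interface text tells. Its arguments: {"type":"object","properties":{"increments":{"type":"array"}},"required":["increments"]}

```bash
mkdir -p pics; cat > h.py <<'E'
import numpy as np,cv2,json
from workcell import bot
def cap(n,fn=None):
    d=bot.get_image(n)
    if fn: cv2.imwrite('pics/'+fn,d['frame'])
    return d
def K(d):
    h=d['frame'].shape[0]; f=h/2/np.tan(np.radians(d['vertical_fov'])/2)
    return np.array([[f,0,d['cx']],[0,f,d['cy']],[0,0,1.]])
def ray(d,px):
    u=cv2.undistortPoints(np.array(px,float).reshape(-1,1,2),K(d),np.array(d['dist_coeffs'],float)).reshape(-1,2)
    M=np.array(d['world_to_cam']);R=M[:3,:3];c=-R.T@M[:3,3]
    return c,np.c_[u,np.ones(len(u))]@R
def onz(d,px,z):
    c,r=ray(d,px); return c+r*((z-c[2])/r[:,2])[:,None]
def proj(d,P):
    M=np.array(d['world_to_cam']);r,_=cv2.Rodrigues(M[:3,:3])
    return cv2.projectPoints(np.array(P,float),r,M[:3,3],K(d),np.array(d['dist_coeffs'],float))[0].reshape(-1,2)
E
python3 - <<'E'
from h import *
a=cap('top','t0.png');b=cap('scene','s0.png')
print(bot.observe(),bot.tip_extent)
for d in(a,b):print(d['vertical_fov'],-np.array(d['world_to_cam'])[:3,:3].T@np.array(d['world_to_cam'])[:3,3])
E
```

```text
{'clock': 0.1, 'qpos': array([ 1.21829321e+00,  9.17881798e-02,  1.23180385e+00,  4.70421741e-06,
        1.81978826e+00, -5.66609487e-02]), 'dq': array([-1.12800856e-03, -1.53134390e-03, -4.41463606e-03,  1.07322550e-03,
       -2.40774580e-04,  4.06311112e-05]), 'joint_efforts': array([ 1.78253711e-03, -4.60220253e+01, -4.19216108e+01, -1.42210106e-04,
        1.06659884e-02,  5.18368154e-05]), 'eef_pos': array([0.17486049, 0.57381867, 0.30283938]), 'tcp_rot': array([ 1.47381608e-01,  9.89079301e-01, -8.74714236e-04, -1.83818575e-04]), 'contact_force': array([-0.56233505,  0.24686619, -0.05908924]), 'torque': array([ 0.00195603,  0.01470757, -0.05581988]), 'gripper_force': 0.0, 'opening': 0.08530439359587114} 0.0726
49.6112994623537 [ 0.39562361 -0.02304143  0.86201199]
47.827368387505814 [ 1.03989048 -0.24536382  0.86559268]
```

View pics/t0.png

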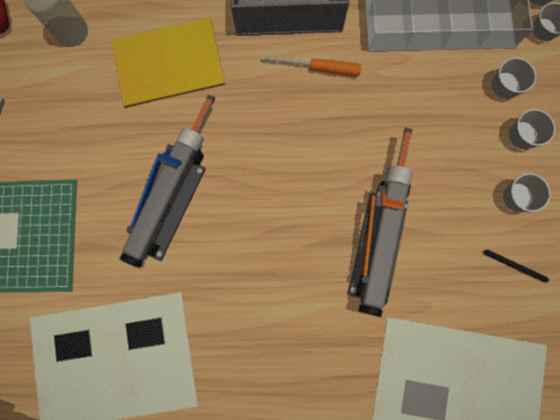

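View pics/s0.png

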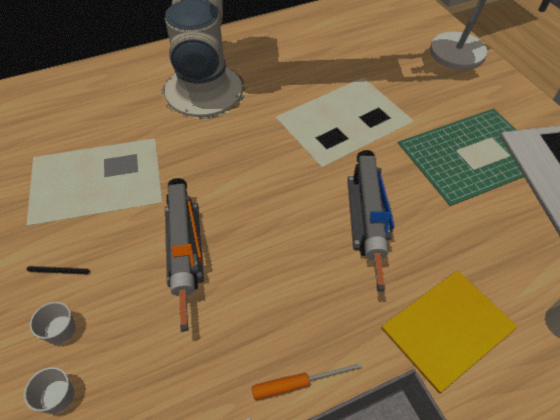

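The top view shows the orange sander at right: belt tip (408,130), rear end (372,312), tab (392,201). The blue one is at left, around (165,200). The scene view shows the orange belt tip at (184,326) and its rear at (177,183). I'll enlarge the orange sander in both views.

```bash
python3 - <<'E'
import cv2,numpy as np
a=cv2.imread('pics/t0.png')[120:320,340:430];b=cv2.imread('pics/s0.png')[170:335,145:225]
a=cv2.resize(a,None,fx=3,fy=3,interpolation=2);b=cv2.resize(b,None,fx=3.6,fy=3.6,interpolation=2)
c=np.zeros((600,570,3),np.uint8);c[:,:270]=a;c[:594,280:568]=b[:594,:288];cv2.imwrite('pics/z0.png',c)
E
```

```text
(no output)
```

View pics/z0.png

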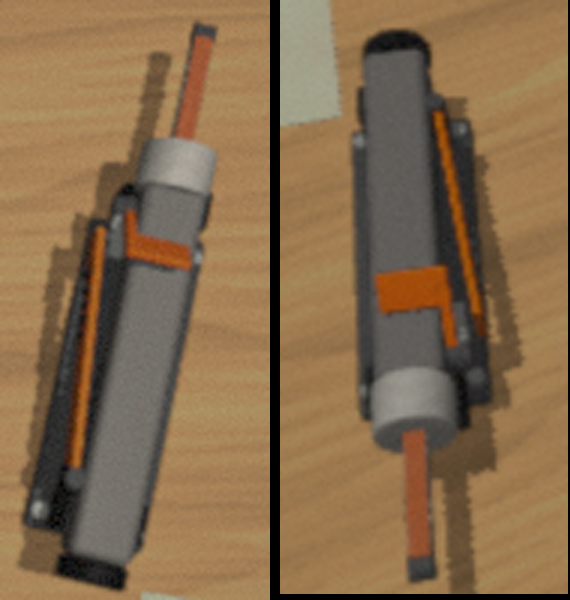

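```bash
python3 - <<'E'
from h import *
from scipy.optimize import least_squares
a=cap('top');b=cap('scene')
T=lambda x,y:(340+x/3,120+y/3); S=lambda x,y:(145+(x-280)/3.6,170+y/3.6)
# model pt (mm), view, px
obs=[((202,0,60),a,T(204,27)),((202,0,60),b,S(421,570)),((-144,0,62),a,T(92,572)),
((61,38,70),a,T(99,229)),((-87,23.5,70),a,T(76,468)),((61,38,70),b,S(480,332)),((-87,23.5,70),b,S(438,112)),
((42,-12,93),a,T(191,266)),((42,-12,93),b,S(377,272)),((42,26,93),b,S(446,268)),((48,-12,95),a,T(191,249))]
def W(p,m):
    c,s=np.cos(p[2]),np.sin(p[2]); x,y,z=np.array(m)/1000
    return np.array([p[0]+c*x-s*y,p[1]+s*x+c*y,z])
f=lambda p:np.concatenate([proj(d,[W(p,m)])[0]-q for m,d,q in obs])
r=least_squares(f,[.4,-.2,-.1],loss='soft_l1')
print(r.x);print(f(r.x).reshape(-1,2).round(1))
p=r.x
# hue-mask check of the tab
for m in[(61,0,75),(15,8,56),(15,0,0)]:print(m,W(p,m).round(4))
# handle edge overlay
im=a['frame'].copy()
for s,z in[(1,75),(-1,75)]:
    q=proj(a,[W(p,(-130,19*s,z)),W(p,(95,19*s,z))]);cv2.line(im,*[tuple(map(int,np.rint(v))) for v in q],(0,255,0),1)
cv2.imwrite('pics/z1.png',cv2.resize(im[120:320,340:430],None,fx=3,fy=3,interpolation=0))
E
```

```text
[ 0.48348194 -0.2093134  -0.25871715]
[[ 0.1 -3.5]
 [ 0.3  3.3]
 [-0.6  2.1]
 [ 0.5 -3.3]
 [-0.9  1.1]
 [-0.9 -4.2]
 [-0.9 -1.7]
 [-1.  -1.1]
 [-0.7  1.6]
 [ 0.1 -0. ]
 [ 0.   1. ]]
(61, 0, 75) [ 0.5425 -0.2249  0.075 ]
(15, 8, 56) [ 0.5    -0.2054  0.056 ]
(15, 0, 0) [ 0.498  -0.2132  0.    ]
```

View pics/z1.png

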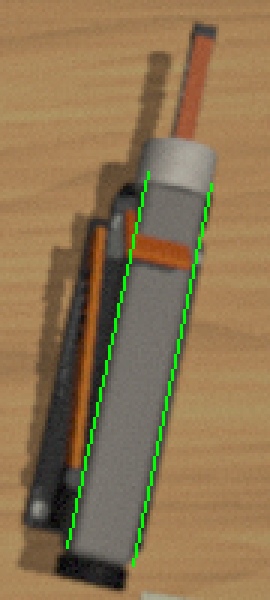

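The overlay's handle edges match the grey handle to about 1–2 px across. I'll check the along-axis residuals by triangulating.

```bash
python3 - <<'E'
from h import *
a=cap('top');b=cap('scene')
T=lambda x,y:(340+x/3,120+y/3); S=lambda x,y:(145+(x-280)/3.6,170+y/3.6)
for n,p,q in[('tip',T(204,27),S(421,575)),('free',T(99,229),S(480,332)),('hinge',T(76,468),S(438,112)),('tab-',T(191,266),S(377,272)),('rear',T(92,556),S(395,50)),('collar end',T(180,140),S(414,448))]:
    c1,r1=ray(a,[p]);c2,r2=ray(b,[q]);A=np.c_[r1[0],-r2[0]];t=np.linalg.lstsq(A,c2-c1,rcond=None)[0]
    x1=c1+r1[0]*t[0];x2=c2+r2[0]*t[1];P=(x1+x2)/2
    c,s=np.cos(-.2587),np.sin(-.2587);d=P[:2]-[.48348,-.20931]
    print(n,P.round(4),'gap',np.linalg.norm(x1-x2).round(4),'local',(1e3*np.array([c*d[0]+s*d[1],-s*d[0]+c*d[1]])).round(1))
E
```

```text
tip [ 0.6733 -0.2609  0.0565] gap 0.0011 local [196.7  -1.3]
free [ 0.5501 -0.1895  0.0516] gap 0.0025 local [59.4 36.2]
hinge [ 0.4077 -0.1651  0.0672] gap 0.0029 local [-84.6  23.3]
tab- [ 0.5191 -0.231   0.0956] gap 0.0031 local [ 40.  -11.8]
rear [ 0.3572 -0.1728  0.0722] gap 0.0012 local [-131.4    3. ]
collar end [ 0.6034 -0.2427  0.0525] gap 0.0003 local [124.4  -1.6]
```

Emit:
step_arm:
  increments:
    - [-38,-47,0,-0.031,0]
    - [-38,-47,0,0,0]
    - [-38,-47,0,0,0]
    - [-38,-47,0,0,0]
    - [-38,-47,0,0,0]

```text
clock: 0.92
eef_pos: [0.2954, 0.2949, 0.304]
tcp_rot: [0.132, 0.991, 0.0, 0.0]
contact_force: [0.8, 0.6, -0.3]
opening: 0.0
gripper_force: 0.0
```

Emit:
step_arm:
  increments:
    - [-38,-47,0,0,0]
    - [-38,-47,0,0,0]
    - [-38,-47,0,0,0]
    - [-38,-47,0,0,0]
    - [-38,-47,0,0,0]

```text
clock: 1.55
eef_pos: [0.4173, 0.0182, 0.3042]
tcp_rot: [0.132, 0.991, 0.0, 0.001]
contact_force: [1.3, 0.9, 0.4]
opening: 0.0001
gripper_force: 0.0
```

```bash
cat >> h.py <<'E'
from scipy.spatial.transform import Rotation as Rn
PO=np.array([.482,-.209]);YA=-.265
def loc(P):
    c,s=np.cos(YA),np.sin(YA);d=np.array(P)[:2]-PO
    return np.array([c*d[0]+s*d[1],-s*d[0]+c*d[1]])*1e3
def togo(x,y,tipz):
    o=bot.observe();c,s=np.cos(YA),np.sin(YA)
    t=np.r_[PO+np.array([c*x-s*y,s*x+c*y])/1e3,tipz/1e3+bot.tip_extent]
    R=Rn.from_quat(o['tcp_rot']);M=R.as_matrix()
    yt=np.arctan2(M[1,1],M[0,1]);e=(YA+np.pi/2-yt+np.pi/2)%np.pi-np.pi/2
    print('t',o['clock'],'loc',loc(o['eef_pos']).round(1),'tipz',((o['eef_pos'][2]-bot.tip_extent)*1e3).round(1),'open',o['opening'],'F',o['contact_force'].round(1),'tilt',M[:,2].round(3),'ext',bot.tip_extent)
    print('tool delta mm',(M.T@(t-o['eef_pos'])*1e3).round(1),'turn',-e.round(3))
E
python3 -c "
from h import *
togo(8,3,83)"
```

```text
t 1.55 loc [-122.   202.3] tipz 231.6 open 0.00014785807376075193 F [1.3 0.9 0.4] tilt [ 0.001  0.    -1.   ] ext 0.0726
tool delta mm [-129.8 -199.4  148.6] turn 0.0
```

Emit:
step_arm:
  increments:
    - [-32,-50,5,0,0]
    - [-32,-50,10,0,0]
    - [-32,-50,15,0,0]
    - [-32,-48,10,0,0]
    - [0,0,60,0,0]

```text
clock: 2.17
eef_pos: [0.4906, -0.2089, 0.2067]
tcp_rot: [0.134, 0.991, -0.002, 0.004]
contact_force: [0.1, 1.1, -0.9]
opening: -0.0001
gripper_force: 0.0
```

```bash
python3 -c "
from h import *
togo(8,3,83)
a=cap('top');b=cap('scene')
c=np.hstack([cv2.resize(d['frame'][y:y+200,x:x+130],None,fx=3,fy=3) for d,x,y in((a,320,120),(b,110,110))])
cv2.imwrite('pics/z2.png',c)
o=bot.observe()['eef_pos'];print(proj(a,[o+[0,0,-.0726],o+[0,0,-.0856]]),proj(b,[o+[0,0,-.0726],o+[0,0,-.0856]]))
"
```

```text
t 2.175 loc [8.2 2.3] tipz 134.1 open -5.68630829212172e-05 F [ 0.1  1.1 -0.9] tilt [ 0.007 -0.005 -1.   ] ext 0.0726
tool delta mm [ 0.7  0.8 51.1] turn -0.004
[[391.70802109 226.60123522]
 [389.85434872 227.59094196]] [[177.2055341  219.62360304]
 [178.33304328 223.47629849]]
```

View pics/z2.png

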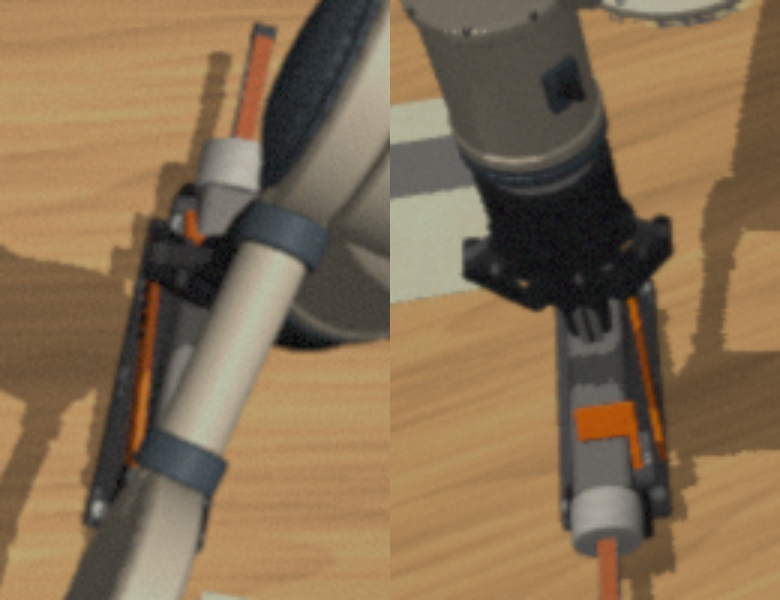

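The scene view shows the closed fingertips at about (176,224), matching a 72.6 mm tip extent. They sit behind the tab and over the handle. I'll descend.

Emit:
step_arm:
  increments:
    - [0,1,25,0,0]
    - [0,0,24,0,0]
    - [0,0,0,0,0]
    - [-8,0,0,0,0]
    - [-8,0,0,0,0]

```text
clock: 2.9
eef_pos: [0.5057, -0.208, 0.1572]
tcp_rot: [0.132, 0.991, -0.001, 0.002]
contact_force: [0.0, -0.2, -0.2]
opening: -0.0
gripper_force: 0.0
```

Emit:
step_arm:
  increments:
    - [-8,0,0,0,0]
    - [-8,0,0,0,0]
    - [-8,0,0,0,0]
    - [-8,0,0,0,0]
    - [0,0,0,0,0]

```text
clock: 3.52
eef_pos: [0.5359, -0.2162, 0.1546]
tcp_rot: [0.132, 0.991, 0.0, 0.0]
contact_force: [0.8, 0.3, 1.0]
opening: -0.0001
gripper_force: 0.0
```

```bash
python3 -c "
from h import *
togo(92,3,84)"
```

```text
t 3.525 loc [53.9  7.2] tipz 82.0 open -0.00010335112238178112 F [0.8 0.3 1. ] tilt [ 0.  0. -1.] ext 0.0726
tool delta mm [-38.1  -4.2  -2. ] turn 0.0
```

Emit:
step_arm:
  increments:
    - [-8,-2,-1,0,0]
    - [-8,-2,-1,0,0]
    - [-8,0,0,0,0]
    - [-6,0,0,0,0]
    - [0,0,0,0,0]

```text
clock: 4.15
eef_pos: [0.5638, -0.228, 0.157]
tcp_rot: [0.132, 0.991, -0.0, 0.0]
contact_force: [-0.8, 0.2, 0.2]
opening: -0.0001
gripper_force: 0.0
```

```bash
python3 -c "
from h import *
togo(92,3,84)
b=cap('scene')
cv2.imwrite('pics/z3.png',cv2.resize(b['frame'][170:340,110:240],None,fx=3.5,fy=3.5))
"
```

```text
t 4.15 loc [83.9  3.1] tipz 84.4 open -0.000137843490504935 F [-0.8  0.2  0.2] tilt [ 0.001 -0.001 -1.   ] ext 0.0726
tool delta mm [-8.1 -0.1  0.4] turn 0.0
```

View pics/z3.png

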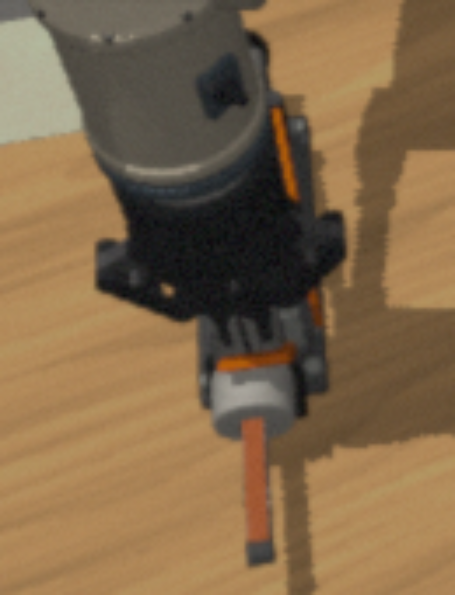

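The tab now leans forward over the collar, at about (183,273) in the frame, with the fingers right behind it. I'll creep on to the stop, watching the force.

Emit:
step_arm:
  increments:
    - [-3,0,0,0,0]
    - [-2,0,0,0,0]
    - [0,0,0,0,0]

```text
clock: 4.58
eef_pos: [0.5681, -0.2291, 0.1569]
tcp_rot: [0.132, 0.991, -0.0, 0.0]
contact_force: [-1.1, 0.3, 0.4]
opening: -0.0
gripper_force: 0.4
```

Emit:
step_arm:
  increments:
    - [-2,0,0,0,0]
    - [0,0,0,0,0]

```text
clock: 4.82
eef_pos: [0.5695, -0.2295, 0.1568]
tcp_rot: [0.132, 0.991, 0.0, -0.001]
contact_force: [-5.2, 1.7, 2.3]
opening: -0.0004
gripper_force: 2.5
```

Emit:
step_arm:
  increments:
    - [-2,0,0,0,0]
    - [0,0,0,0,0]

```text
clock: 5.08
eef_pos: [0.5701, -0.2297, 0.1567]
tcp_rot: [0.132, 0.991, 0.0, -0.003]
contact_force: [-11.4, 2.7, 4.6]
opening: -0.0001
gripper_force: 6.0
```

The lever is at its stop. I'll back off, rise and open.

Emit:
step_arm:
  increments:
    - [6,0,0,0,0]
    - [3,0,-30,0,0]
    - [0,0,-50,0,0]
    - [30,0,-10,0,85]
    - [40,0,0,0,85]

```text
clock: 5.7
eef_pos: [0.496, -0.2096, 0.2488]
tcp_rot: [0.132, 0.991, -0.001, 0.002]
contact_force: [-0.8, -0.5, 0.9]
opening: 0.0358
gripper_force: 0.0
```

Emit:
step_arm:
  increments:
    - [0,0,0,0,85]
    - [0,0,0,0,85]

```text
clock: 5.95
eef_pos: [0.4962, -0.2096, 0.2472]
tcp_rot: [0.132, 0.991, -0.0, 0.001]
contact_force: [0.2, -0.5, 0.5]
opening: 0.0724
gripper_force: 0.0
```

```bash
python3 -c "
from h import *
togo(15,5,34)
b=cap('scene');a=cap('top')
cv2.imwrite('pics/z4.png',np.hstack([cv2.resize(d['frame'][y:y+200,x:x+130],None,fx=3,fy=3) for d,x,y in((a,320,120),(b,110,150))]))
"
```

```text
t 5.95 loc [13.8  3.1] tipz 174.6 open 0.0724499551042295 F [ 0.2 -0.5  0.5] tilt [ 0.002 -0.001 -1.   ] ext 0.0726
tool delta mm [ -0.9   1.9 140.6] turn 0.0
```

View pics/z4.png

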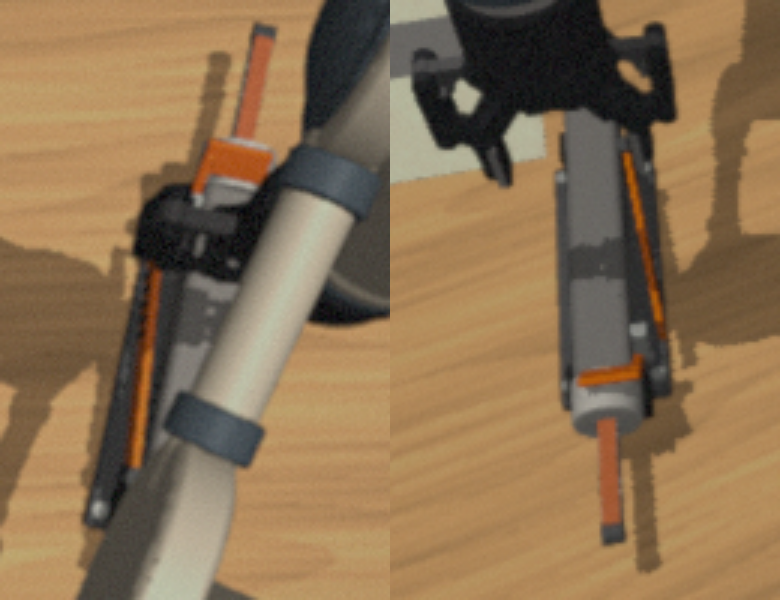

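The lever is fully forward in both views (tab about (396,173) in top, (184,275) in scene), and the paddle is out. I'll descend to straddle it.

Emit:
step_arm:
  increments:
    - [-1,2,40,0,85]
    - [0,0,40,0,85]
    - [0,0,30,0,85]
    - [0,0,20,0,85]
    - [0,0,10,0,85]

```text
clock: 6.68
eef_pos: [0.4972, -0.2078, 0.1057]
tcp_rot: [0.132, 0.991, 0.0, -0.001]
contact_force: [0.1, 1.1, 0.9]
opening: 0.0852
gripper_force: 0.0
```

Emit:
step_arm:
  increments:
    - [0,0,0,0,70]
    - [0,0,0,0,62]

```text
clock: 6.92
eef_pos: [0.4978, -0.208, 0.1083]
tcp_rot: [0.132, 0.991, -0.0, 0.001]
contact_force: [-1.1, 0.1, 1.0]
opening: 0.0621
gripper_force: 0.1
```

```bash
python3 -c "
from h import *
togo(15,3.5,34)"
```

```text
t 6.925 loc [15.  5.] tipz 35.7 open 0.06206441836358852 F [-1.1  0.1  1. ] tilt [ 0.002 -0.001 -1.   ] ext 0.0726
tool delta mm [-0.  -1.5  1.7] turn 0.0
```

Now squeezing gradually, shifting the centre towards y 3.5.

Emit:
step_arm:
  increments:
    - [0,-1,1,0,56]
    - [0,-1,0,0,52]
    - [0,0,0,0,49]
    - [0,0,0,0,47]
    - [0,0,0,0,46]

```text
clock: 7.55
eef_pos: [0.4972, -0.2104, 0.1075]
tcp_rot: [0.132, 0.991, -0.001, 0.001]
contact_force: [0.8, 1.4, 7.0]
opening: 0.0461
gripper_force: 6.1
```

Emit:
step_arm:
  increments:
    - [0,0,0,0,44]
    - [0,0,0,0,42]

```text
clock: 7.8
eef_pos: [0.4971, -0.2108, 0.1079]
tcp_rot: [0.132, 0.991, -0.001, 0.002]
contact_force: [-1.2, -0.7, 8.3]
opening: 0.0428
gripper_force: 44.4
```

Fully in at 44 N on the pad. Holding for about 2 s.

Emit:
step_arm:
  increments:
    - [0,0,0,0,42]
    - [0,0,0,0,42]
    - [0,0,0,0,42]
    - [0,0,0,0,42]
    - [0,0,0,0,42]

```text
clock: 8.43
eef_pos: [0.4971, -0.2108, 0.1079]
tcp_rot: [0.132, 0.991, -0.001, 0.001]
contact_force: [-1.1, -0.4, 7.9]
opening: 0.0429
gripper_force: 44.3
```

Emit:
step_arm:
  increments:
    - [0,0,0,0,42]
    - [0,0,0,0,42]
    - [0,0,0,0,42]
    - [0,0,0,0,42]
    - [0,0,0,0,42]

```text
clock: 9.05
eef_pos: [0.4971, -0.2108, 0.108]
tcp_rot: [0.132, 0.991, -0.001, 0.002]
contact_force: [-0.5, -0.6, 8.7]
opening: 0.0429
gripper_force: 44.3
```

Emit:
step_arm:
  increments:
    - [0,0,0,0,42]
    - [0,0,0,0,42]
    - [0,0,0,0,42]
    - [0,0,0,0,42]
    - [0,0,0,0,42]

```text
clock: 9.68
eef_pos: [0.4971, -0.2108, 0.108]
tcp_rot: [0.132, 0.991, -0.001, 0.002]
contact_force: [-0.3, -0.5, 8.6]
opening: 0.0429
gripper_force: 44.3
```

Emit:
step_arm:
  increments:
    - [0,0,0,0,50]
    - [0,0,0,0,60]
    - [0,1,0,0,72]
    - [0,1,0,0,85]
    - [0,0,0,0,85]

```text
clock: 10.3
eef_pos: [0.4969, -0.2078, 0.1056]
tcp_rot: [0.132, 0.991, -0.0, -0.0]
contact_force: [-0.7, 0.7, 0.2]
opening: 0.0853
gripper_force: 0.0
```

Emit:
step_arm:
  increments:
    - [0,0,0,0,85]
    - [0,0,-20,0,85]
    - [0,0,-30,0,85]
    - [0,0,-50,0,85]
    - [0,0,-50,0,85]

```text
clock: 10.92
eef_pos: [0.4968, -0.2077, 0.259]
tcp_rot: [0.132, 0.991, -0.0, 0.001]
contact_force: [0.8, -0.1, -1.1]
opening: 0.0848
gripper_force: 0.0
```

Emit:
step_arm:
  increments:
    - [20,50,0,0,85]
    - [20,50,0,0,85]
    - [20,50,0,0,85]
    - [0,0,0,0,85]
    - [0,0,0,0,85]

```text
clock: 11.55
eef_pos: [0.4785, -0.0475, 0.2572]
tcp_rot: [0.132, 0.991, -0.0, 0.001]
contact_force: [0.3, -0.1, 0.1]
opening: 0.0848
gripper_force: 0.0
```

```bash
python3 -c "
from h import *
togo(15,3.5,34)
b=cap('scene');a=cap('top')
cv2.imwrite('pics/z5.png',np.hstack([cv2.resize(d['frame'][y:y+200,x:x+130],None,fx=3,fy=3) for d,x,y in((a,320,120),(b,110,150))]))
"
```

```text
t 11.55 loc [-45.6 155. ] tipz 184.6 open 0.08480393591831946 F [ 0.3 -0.1  0.1] tilt [ 0.002 -0.001 -1.   ] ext 0.0726
tool delta mm [ -60.2 -151.4  150.7] turn 0.001
```

View pics/z5.png

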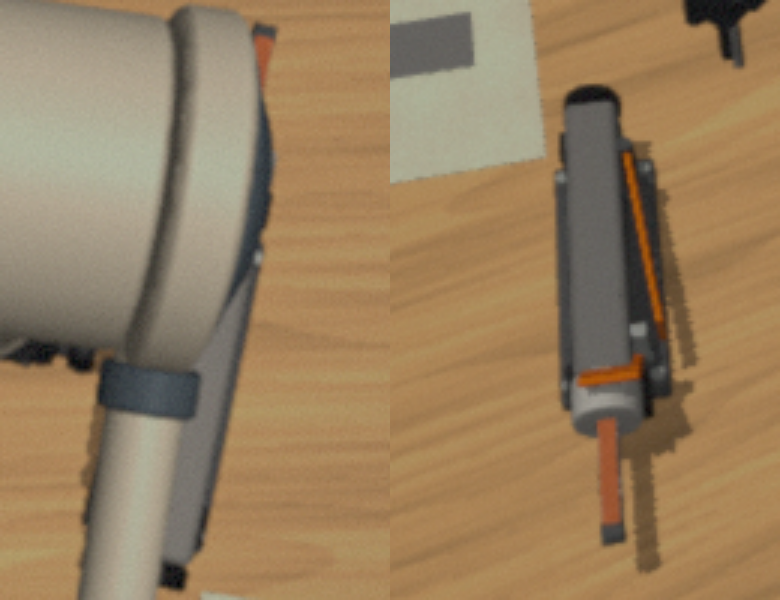

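The scene view shows the lever still forward (tab about (184,275)), the paddle sprung out (free end about (200,262)), and the gripper clear. Handing in.

```bash
python3 -c "
from workcell import bot
print(bot.close_job())"
```

```text
the job is handed in; nothing more can be done
None
```

The job is handed in at about 11.6 s: the orange sander's lever was pushed to its forward stop, and the paddle was squeezed to its stop, held for about 2 s and released. The last picture shows the paddle sprung out, the lever still forward and the gripper clear; the blue sander was not touched.

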